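# Bring the order board to its next mark and hold its docket clip open

### The arm

A 6-joint arm with a two-finger parallel gripper is mounted at the origin on a cart in front of the work surface, level with it; the furniture and walls round the work are solid. World frame = base frame: x ahead of the robot, y to its left, z up, the work surface at z = 0. Lengths are in mm, angles in rad, forces in N, time in s.
With the tool pointing down it reaches from about 300 to 875 mm from the base axis. Payload 4.2 kg.
Tool frame: the origin (TCP) lies at the centre of the arm's flange, where the gripper is bolted on; the fingertips stand 173 mm ahead of it and the grasp point (between the pads) lies 155 mm ahead of it; z points along the fingers, y is the line along which they close (so a half turn about z gives the same grasp; the last joint's range is limited). The gripper opens to 85 mm and grips with 20 to 120 N. Pads are 22 mm wide; open, the fingers measure 114 mm over their backs; the gripper's body (76 mm by 85 mm) begins 54 mm behind the grasp point. The pads swing forward as they close: fully open they stand 13 mm farther back than shut.
Start: joints at [-1.14, 0.32, 1.565, -0, 1.257, -0.02], TCP at [250.517, -517.556, 404.738] pointing down, gripper open.
Joint ranges: [-3.11, 3.11], [-0.84, 2.01], [0.21, 2.61], [-1.34, 4.49], [0.05, 2.63], [-2.56, 2.56]. Speed limits (rad/s): [2.57, 2.57, 3.14, 3.14, 3.14, 3.14].

### API

Orientations are given as a 3x3 rotation matrix whose columns are the frame's x, y, z axes.
In Python, from station import r gives the robot as it stands. The module is installed in compiled form; this text tells all that it offers.
- The arm moves only by the tool move_arm, never from a script. Its argument "commands" is a list that holds one entry, the list of rows, each a list of 6 numbers: the shift along the tool's x, y, z in units of 0.15 m (1.0 is 0.15 m), then the turn, a rotation vector about the tool's x, y, z in units of 90 degrees (1.0 is 90 degrees). In form: [[[x, y, z, ax, ay, az], ...]]. A call has 1 to 20 rows; each row shifts and turns the commanded pose from where the row before left it, along the tool's axes as they then stand; what a row does not reach is not made up. A row lasts 1/10 s, in which the tool goes at most 50 mm and 8.59 degrees, less where a joint would pass 70% of its speed; a pose out of reach is approached as far as the arm can. A call with a number of a shift or a turn outside -1 to 1 is refused whole. A call with a gripper value outside its range is refused whole. "fingers" is the opening, from 0 (shut) to 1 (fully open), set as the call begins (left out, the last holds). The fingers move at their own pace and stop on an object; "squeeze" is the grip in N (left out, the last holds). Time passes only in rows, so rows that do not move let the fingers close. It gives the time, the measured TCP pose, the force, the opening and the grip force at its end, in the units of the state.
- r.get_obs(): the state, without advancing time (a new reading comes with each control period).
- r.capture(name): name is "scene" or "top" or "wrist"; returns a dict with "image" (480x640x3 uint8, red, green, blue), "vertical_fov" (degrees; the focal length in pixels is half the picture's height over the tangent of half this angle, whatever the lens; pixels are square), "cx", "cy" (the principal point, pixels), "pose" (4x4, takes a point from camera to world coordinates); the wrist camera has in their place "mount" (4x4, takes a point from camera to tool coordinates, whose origin is the TCP and whose axes are the flange's). Camera axes: x right, y up, looking along -z (the intrinsics and any distortion apply to the point x, -y, -z); pixel columns grow to the right and rows downward; lengths in mm; the calibration is good to about 2 mm. A picture is of the moment at which its call begins: read the wrist's pose just before it. There is no depth.
- r.close_job(): hands the job in; it is judged then, once.
The state is a dict: "clock": time; "joints": joint angles; "qd": joint speeds; "effort": joint torques, N m; "eef_pos": TCP position; "ee_rot": TCP orientation; "ft_force": force on the tool from outside, world axes, zero at the start; "moment": the same for the moment, N m; "opening": finger opening in mm; "grasp_force": force on a finger pad.
Only numpy, scipy, OpenCV 4.12 (cv2) and the standard library are available. Lean on these libraries where they do the work, as an engineer would, in place of code of your own. Each camera call takes 0.05 s, during which the arm holds its last target. There are 200 camera calls.

### The job

This order has moved on: slide the wooden order board along the counter, without lifting or tipping it, from the taped mark it stands on to the empty one, square inside the tape, and let go of it. Then squeeze the red spring clip wide open, take it off its steel strip and hold it gaping over the middle of the board's top edge, one jaw well down on either side and neither touching the board, so that I can slip the docket in. Finish like that, still squeezing the clip open in the gripper, and leave the other things on the counter where they are.

Things in the scene. Friction and masses are not known exactly. Their poses are not given: they have to be found in the camera images.
- order_board: order board with a pizza picture, 0.65 kg: dark wooden foot 80 (x) x 140 (y) x 24 mm high on slippery plastic glides (friction about 0.2), and out of its middle an upright wooden panel 8 mm thick (x), 110 mm wide (y), its top edge 140 mm above the counter. Origin: centre of the underside, z up; x normal to the panel. The panel can be pinched from above at its top edge
- board_top (a point): middle of the top edge of the order board's panel, 140 mm above its underside; axes as the board's
- mark_start: flat yellow tape outline on the counter, 106 (x) x 166 (y) mm outside, tape 9 mm wide, in which the board stands at the start. Origin: its centre, on the counter; axes along its sides
- mark_goal: the other, empty tape outline, the same size. Origin: its centre, on the counter; axes along its sides. The board belongs in its middle, with its y along the mark's y (either way round)
- clip: the red spring clip, 60 g, 34 mm wide (y), upright on the steel strip: two arms on a steel pin along y, jaws down, handles up. Origin: centre of the pin, 93 mm above the counter at the start. The jaws end 42 mm below the pin; 24 mm of them overlap the strip. This body is the arm on the -x side (it leans as that arm is squeezed, the pin stays midway)
- clip_handles (a point): midway between the rolled tips of the clip's two handles when shut, 42 mm above the pin, where fingers squeeze along the clip's x. Handles shut: they lean out 0.33 rad each, 53 mm over the outside at the tips. At the stop: upright, about 24 mm over the outside. Squeezing takes about 5 N to start, 10 N at the stop
- clip_rack: fixed stand: wooden foot 62 (x) x 186 (y) x 18 mm high with an upright steel strip 3 mm thick (x), 180 mm long (y), top edge 75 mm above the counter, on which the red clip sits. A spare black clip, not to be used, is fixed on it 68 mm from the middle towards -y. Origin: centre of the underside
- clip_jaw (a joint): opening angle between the clip's two arms, rad: 0 as it sits on the strip, 0.66 at the stop (jaw tips 30 mm apart inside); each rad opens the tips by about 42 mm. A spring shuts it. While it is squeezed, fingers that swing forward as they close may carry the clip up to 10 mm down with them
- jaw_tip_a (a point): inner lower end of the jaw on the clip's -x side, 42 mm below the pin when shut
- jaw_tip_b (a point): inner lower end of the jaw on the clip's +x side, 42 mm below the pin when shut
- grinder_0: bystander: glass grinder with grey cap and black collar, 44 mm across, 124 mm tall; origin under its centre
- grinder_1: bystander: glass grinder with grey cap, 44 mm across, 124 mm tall; origin under its centre
- cheese_shaker: bystander: shaker with metal top, 44 mm across, 90 mm tall; origin under its centre
- call_bell: bystander: counter bell, 75 mm across, 60 mm tall; origin under its centre
- ramekin: bystander: white bowl, 80 mm across, 36 mm tall; origin under its centre
- toothpick_glass: bystander: glass of toothpicks, 62 mm across, 72 mm tall, on the counter between the marks and the clip stand; origin under its centre
Mind the look-alikes: they are no part of the job. What is shaped like the clip but orange or purple is not meant.

How it is judged (in metres and radians):
On the way, in this order (a step that is already met when the one before it is completed fails the run):
1. the order board stands square inside the empty mark, let go (horizontal distance between order_board and mark_goal below 0.015 m and angle between the y axis of order_board and the y axis of mark_goal, either way round below 0.14 rad and angle between order_board's own z axis and vertical below 0.04 rad and height (world z) of order_board below 0.003 m and contact force between the fingers and order_board below 0.2 N), for 0.2 s.
2. the clip is squeezed open and carried clear of the steel strip (value of joint clip_jaw above 0.4 rad and contact force between the fingers and clip above 2 N and contact force between clip and clip_rack below 0.2 N and height (world z) of clip above 0.13 m), for 0.2 s.
At the end, for the whole second after the job is handed in: Board upright, untouched, centred within 15 mm and 0.14 rad of square on the empty mark. Clip still, held only by the fingers, open over 0.4 rad, its jaw tips on opposite sides of the panel, over 1 mm off its faces, 5 mm or more below the top edge, within 25 mm of its middle (horizontal distance between order_board and mark_goal below 0.015 m and angle between the y axis of order_board and the y axis of mark_goal, either way round below 0.14 rad and angle between order_board's own z axis and vertical below 0.04 rad and height (world z) of order_board below 0.003 m and contact force between each of the arm, clip and order_board below 0.2 N and value of joint clip_jaw above 0.4 rad and contact force between the fingers and clip above 2 N and linear speed of clip below 0.02 m/s and z of each of jaw_tip_a, jaw_tip_b in the frame of board_top below -0.005 m and y of jaw_tip_a in the frame of board_top between -0.025 and 0.025 m and y of jaw_tip_b in the frame of board_top between -0.025 and 0.025 m and ((x of jaw_tip_a in the frame of board_top between -0.03 and -0.005 m and x of jaw_tip_b in the frame of board_top between 0.005 and 0.03 m) or (x of jaw_tip_a in the frame of board_top between 0.005 and 0.03 m and x of jaw_tip_b in the frame of board_top between -0.03 and -0.005 m))); the arm keeps its last pose, push and grip.
It fails at once if the order board is lifted off the counter or tipped (height (world z) of order_board above 0.008 m or angle between order_board's own z axis and vertical above 0.15 rad).
It fails at once if the clip is dropped (height (world z) of clip below 0.06 m).
It fails at once if a bystander is disturbed (distance of any of grinder_0, grinder_1, cheese_shaker, call_bell, ramekin, toothpick_glass from where it was at the start of the episode above 0.03 m).
It also fails if it takes over 64 s, if anything falls off the work surface, if the arm or the gripper's body presses on something with over 40 N, if the wrist force passes 120 N, or if a joint passes its speed limit or range.

## Working session

There is one attempt and no reset: what is moved stays moved. The work goes in short steps, Python scripts to look and compute and a tool call to move; the robot and the scene stay as the last step left them, time stands still between calls to the robot, and variables do not carry over. Pictures are saved under pics/ and viewed, at most 12 in all, crops included, and the job is handed in when it is done.

Besides the shell and the picture viewer there is one more tool, called after ">>>" as name(argument=value, ...) on one line, values as JSON. move_arm: Moves the arm, as the interface text tells. Its arguments: {"type":"object","properties":{"commands":{"type":"array","items":{"type":"array","items":{"type":"array","items":{"type":"number"}}}},"fingers":{"type":"number"},"squeeze":{"type":"number"}},"required":["commands"]}

```bash
mkdir -p pics; ls; python3 - <<'E'
from station import r
import cv2,pickle
d={}
o=r.get_obs();print(o)
for n in("scene","top","wrist"):
    c=r.capture(n);d[n]=c;cv2.imwrite(f"pics/{n}0.png",c["image"][:,:,::-1]);print(n,{k:v for k,v in c.items() if k!="image"})
pickle.dump((o,d),open("c0.pkl","wb"))
E
```

```text
pics
{'clock': 0.0, 'joints': array([-1.14001774e+00,  3.20282530e-01,  1.56569393e+00,  6.02641085e-06,
        1.25741602e+00, -1.99738487e-02]), 'qd': array([ 1.09295755e-04, -1.43259502e-03,  4.27542897e-04, -3.39427356e-04,
       -9.68807293e-04, -3.71559832e-05]), 'effort': array([-4.05282350e-03, -4.15530360e+01, -2.34165233e+01, -3.67442799e-04,
        8.29432625e-03,  2.86791028e-06]), 'eef_pos': array([ 250.43473138, -517.39844721,  403.88159015]), 'ee_rot': array([[ 9.00120389e-01,  4.35640594e-01, -7.46358116e-04],
       [ 4.35641232e-01, -9.00118900e-01,  1.63778691e-03],
       [ 4.16754164e-05, -1.79934976e-03, -9.99998380e-01]]), 'ft_force': array([-0.92209224, -0.17973886,  0.98181307]), 'moment': array([ 0.01175282, -0.04879857,  0.0247699 ]), 'grasp_force': 0.0, 'opening': 85.33136853664134}
scene {'vertical_fov': 52.44136075948977, 'cx': 319.9045026762103, 'cy': 231.71549278621762, 'pose': array([[-6.33806578e-01,  5.37552421e-01, -5.56171391e-01,
        -1.78632218e+02],
       [-7.73393764e-01, -4.51854787e-01,  4.44622691e-01,
         5.52763198e+02],
    
[... 353 characters left out ...]
       [-9.99884185e-01,  3.48948822e-03, -1.48134832e-02,
        -5.39730326e+00],
       [-1.46459824e-02,  4.39330620e-02,  9.98927115e-01,
         1.42995762e+03],
       [ 0.00000000e+00,  0.00000000e+00,  0.00000000e+00,
         1.00000000e+00]])}
wrist {'vertical_fov': 66.76017848610174, 'cx': 318.7106337633094, 'cy': 239.67668788586974, 'mount': array([[ 7.97907688e-04,  9.63929078e-01,  2.66158029e-01,
         6.75628475e+01],
       [ 9.99999345e-01, -5.50878163e-04, -1.00278653e-03,
        -3.47764805e-01],
       [-8.19994447e-04,  2.66158654e-01, -9.63928887e-01,
         3.05290206e+01],
       [ 0.00000000e+00,  0.00000000e+00,  0.00000000e+00,
         1.00000000e+00]])}
```

View pics/scene0.png

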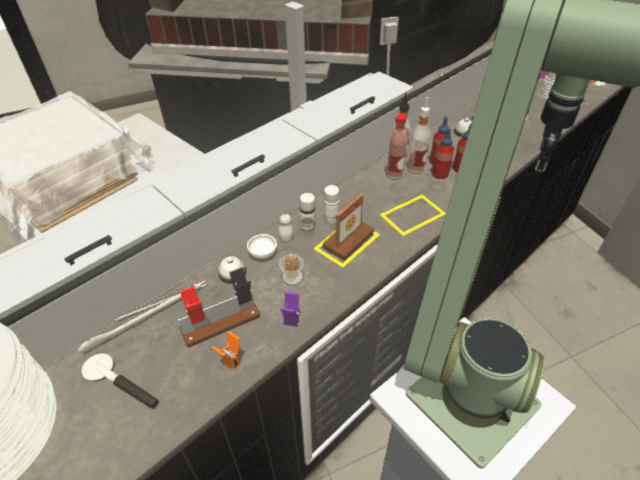

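View pics/top0.png

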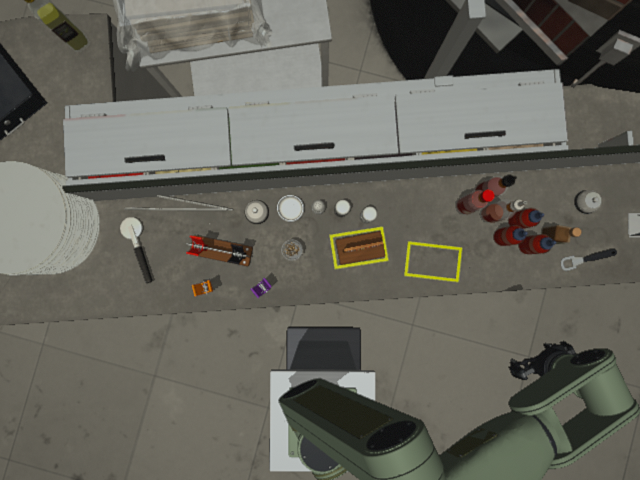

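The scene view shows the board in its tape at (348,235), the empty mark at (413,214) and the red clip at (192,305). In the top view the board is at (360,247), the empty mark at (433,262), the red clip at (195,246), the black clip at (238,255) and the glass at (292,248).

```bash
cat > h.py <<'E'
import numpy as np,cv2,pickle
def ray(c,uv,T=None):
    T=c["pose"] if T is None else T
    f=240/np.tan(np.radians(c["vertical_fov"]/2))
    uv=np.atleast_2d(uv).astype(float)
    d=np.c_[(uv[:,0]-c["cx"])/f,-(uv[:,1]-c["cy"])/f,-np.ones(len(uv))]
    return T[:3,3],d@T[:3,:3].T
def plane(c,uv,z,T=None):
    o,d=ray(c,uv,T); return o+d*((z-o[2])/d[:,2])[:,None]
def proj(c,p,T=None):
    T=c["pose"] if T is None else T
    f=240/np.tan(np.radians(c["vertical_fov"]/2))
    q=(np.atleast_2d(p)-T[:3,3])@T[:3,:3]
    return np.c_[c["cx"]+f*q[:,0]/-q[:,2],c["cy"]-f*q[:,1]/-q[:,2]]
def wristT(o,c):
    T=np.eye(4);T[:3,:3]=o["ee_rot"];T[:3,3]=o["eef_pos"];return T@c["mount"]
def tri(c1,u1,c2,u2,T1=None,T2=None):
    o1,d1=ray(c1,u1,T1);o2,d2=ray(c2,u2,T2);d1=d1[0];d2=d2[0]
    s=np.linalg.lstsq(np.c_[d1,-d2],o2-o1,rcond=None)[0]
    a=o1+s[0]*d1;b=o2+s[1]*d2;return (a+b)/2,np.linalg.norm(a-b)
def hsv(c): return cv2.cvtColor(c["image"],cv2.COLOR_RGB2HSV)
def blobs(m,amin):
    n,l,s,ce=cv2.connectedComponentsWithStats(m,connectivity=8)
    return [(s[i],ce[i],l==i) for i in range(1,n) if s[i][4]>=amin]
def rect(c,mask,z,T=None):
    v,u=np.nonzero(mask);P=plane(c,np.c_[u,v],z,T)[:,:2]
    return cv2.minAreaRect(P.astype(np.float32))
E
python3 - <<'E'
from h import *
o,d=pickle.load(open("c0.pkl","rb"))
for n in("top","scene"):
    c=d[n];H=hsv(c)
    for nm,lo,hi in(("yellow",(25,120,100),(35,255,255)),("red",(0,200,90),(6,255,255)),("orange",(8,190,150),(20,255,255)),("purple",(125,100,60),(160,255,255))):
        for s,ce,m in blobs(cv2.inRange(H,lo,hi),25):
            R=rect(c,m,0)
            print(n,nm,s,ce.round(1),"rect z0",np.round(R[0],1),np.round(R[1],1),round(R[2],1))
E
```

```text
top yellow [ 38   3  15  16 130] [45.3 10.3] rect z0 [1273.6  881.7] [28.2 50.9] 34.5
top yellow [422 149  55   5  93] [450.8 150.9] rect z0 [ 823.6 -388.1] [  6.2 166.5] 4.5
top yellow [329 226  60  43 560] [357.9 247.6] rect z0 [ 525.1 -108.8] [108.  167.7] 9.1
top yellow [404 241  58  41 575] [432.8 261.2] rect z0 [ 483.7 -335.7] [167.4 107.6] 83.7
top red [100 174  27   3  28] [113.4 175.3] rect z0 [746.9 653.9] [ 3.4 81.5] 4.2
top red [482 190  13  12 111] [487.8 195.1] rect z0 [ 687.3 -506.2] [34.5 35.1] 45.0
top red [523 213  13  13  75] [527.4 220.6] rect z0 [ 608.3 -627. ] [41.4 25. ] 37.9
top red [507 231  13  13  71] [511.5 238.3] rect z0 [ 554.2 -577.2] [40.1 24. ] 38.0
top red [190 236  14  10  73] [197.2 239.7] rect z0 [547.1 389.1] [46.6 21.1] 74.3
top red [534 240  12  13  70] [538.2 247. ] rect z0 [ 527.1 -657.3] [41.6 21.8] 37.1
top red [187 246  12  10  56] [193.1 251.4] rect z0 [513.8 399.7] [34.6 24.6] 76.3
top purple [251 278  20  20 151] [260.9 287.8] rect z0 [400.7 189.3] [36.9 55.7] 40.1
scene yellow [380 195  66  41 477] [412.6 214.6] rect z0 [ 487.1 -336.2] [169.3 109.7] 83.7
scene yellow [314 231  66  37 365] [345.5 250.1] rect z0 [ 527.9 -109.2] [108.4 168.4] 9.0
scene red [398 114   8   5  32] [401.5 116.2] rect z0 [ 891.6 -709.1] [27.2 28.5] 49.5
scene red [440 147  13   6  57] [446.  149.3] rect z0 [ 638.9 -668.7] [41.5 29.9] 49.6
scene red [184 289  15  18  84] [190.8 298.4] rect z0 [635.7 331.4] [28. 55.] 77.8
scene orange [227 331  12  25 182] [232.8 342.4] rect z0 [450.8 319.4] [25.9 68.5] 57.5
scene orange [213 347  13  10  40] [219.4 351.3] rect z0 [451.3 354.1] [39.7  9.6] 12.4
scene orange [230 357   5  12  28] [231.9 363.2] rect z0 [406.9 350.1] [ 8.3 29.3] 67.7
scene purple [540  71   7   6  26] [542.5  73.4] rect z0 [  736.8 -1411.8] [21.8 50.3] 25.1
scene purple [281 292  18  34 383] [290.6 307.7] rect z0 [445.9 156.5] [ 40.4 101.1] 49.5
```

```bash
python3 - <<'E'
import cv2,pickle,numpy as np
o,d=pickle.load(open("c0.pkl","rb"))
a=d["top"]["image"][180:310,170:310];b=d["scene"]["image"][250:380,150:320];t=d["top"]["image"][190:300,310:480]
f=lambda x:cv2.resize(x,(400,300),interpolation=cv2.INTER_CUBIC)
im=np.vstack([np.hstack([f(a),f(b)]),np.hstack([f(t),f(d["scene"]["image"][180:280,300:460])])])
cv2.imwrite("pics/crop0.png",im[:,:,::-1])
E
```

```text
(no output)
```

View pics/crop0.png

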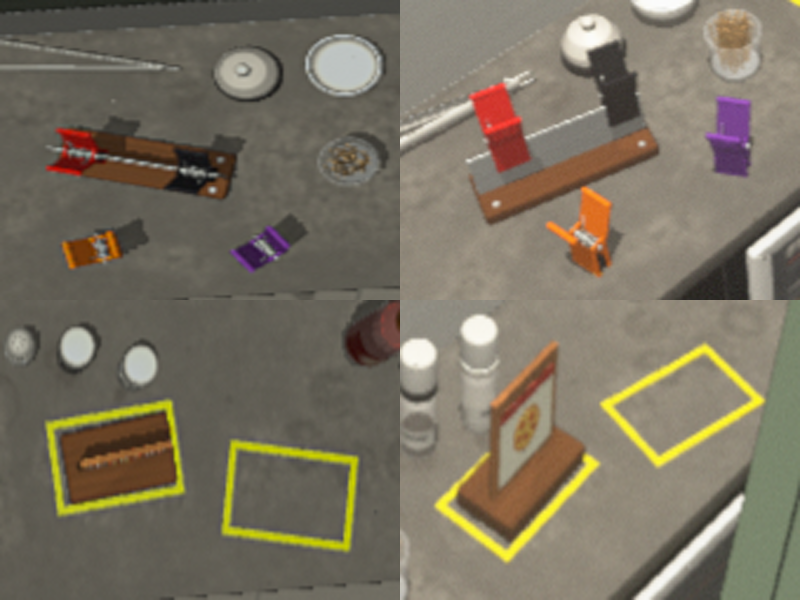

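The crops show the red clip at the strip's left end and the black clip at its right end. The board stands in its tape with the grinder caps just behind it, and the goal tape is empty.

```bash
python3 - <<'E'
from h import *
o,d=pickle.load(open("c0.pkl","rb"))
t=d["top"]
for n,uv,z in(("grA",(343,207),124),("grB",(370,213),124),("shak",(319,207),90),("glass",(292,248),72),("bell",(257,211),60),("ram",(290,208),36),("redclip",(195,245.5),118),("black",(237.5,254),118),("boardtop",(362,245),140)):
    print(n,plane(t,uv,z)[0].round(0))
# panel: triangulate scene/top corner ends roughly
s=d["scene"]
print("scene orig crop corners", plane(s,(300+155*.4,180+48/3),140)[0].round(0), plane(s,(300+93*.4,180+108/3),140)[0].round(0))
E
```

```text
grA [634. -57. 124.]
grB [ 617. -132.  124.]
shak [638.  11.  90.]
glass [520.  90.  72.]
bell [629. 195.  60.]
ram [641.  99.  36.]
redclip [524. 361. 118.]
black [500. 240. 118.]
boardtop [ 526. -109.  140.]
scene orig crop corners [ 528. -159.  140.] [511. -57. 140.]
```

>>> move_arm(commands=[[[0.237,-0.1375,-0.014,0,0,0],[0.237,-0.1375,-0.014,0,0,0],[0.237,-0.1375,-0.014,0,0,0],[0.237,-0.1375,-0.014,0,0,0],[0.237,-0.1375,-0.014,0,0,0],[0.237,-0.1375,-0.014,0,0,0],[0.237,-0.1375,-0.014,0,0,0],[0.237,-0.1375,-0.014,0,0,0],[0.237,-0.1375,-0.014,0,0,0],[0.237,-0.1375,-0.014,0,0,0],[0.237,-0.1375,-0.014,0,0,0],[0.237,-0.1375,-0.014,0,0,0]]], fingers=0.5, squeeze=25)

```text
clock: 1.35
eef_pos: [527.3, -107.3, 429.8]
ee_rot: [[0.9, 0.436, -0.0], [0.436, -0.9, -0.0], [-0.0, -0.0, -1.0]]
ft_force: [0.9, -0.2, -0.3]
opening: 42.5
grasp_force: 0.0
```

>>> move_arm(commands=[[[0,0,0,0,0,-0.0905],[0,0,0,0,0,-0.0905],[0,0,0,0,0,-0.0905],[0,0,0,0,0,-0.0905],[0,0,0,0,0,-0.0905],[0,0,0,0,0,-0.0905],[0,0,0,0,0,-0.0905],[0,0,0,0,0,-0.0905],[0,0,0,0,0,-0.0905],[0,0,0,0,0,0],[0,0,0,0,0,0],[0,0,0,0,0,0]]])

```text
clock: 2.55
eef_pos: [526.7, -108.9, 429.8]
ee_rot: [[-0.157, 0.988, -0.0], [0.988, 0.157, -0.0], [0.0, -0.0, -1.0]]
ft_force: [-0.0, 0.1, 0.0]
opening: 42.6
grasp_force: 0.0
```

```bash
python3 - <<'E'
from station import r
import cv2,pickle
o=r.get_obs();c=r.capture("wrist");cv2.imwrite("pics/w1.png",c["image"][:,:,::-1]);pickle.dump((o,c),open("w1.pkl","wb"))
print(o["clock"],o["eef_pos"],o["ee_rot"],o["ft_force"])
E
```

```text
2.55 [ 526.65334991 -108.90892293  429.79638859] [[-1.56802511e-01  9.87629955e-01 -2.12894217e-04]
 [ 9.87629977e-01  1.56802510e-01 -2.43357668e-05]
 [ 9.34761515e-06 -2.14076620e-04 -9.99999977e-01]] [-0.01463993  0.05204038  0.01924372]
```

View pics/w1.png

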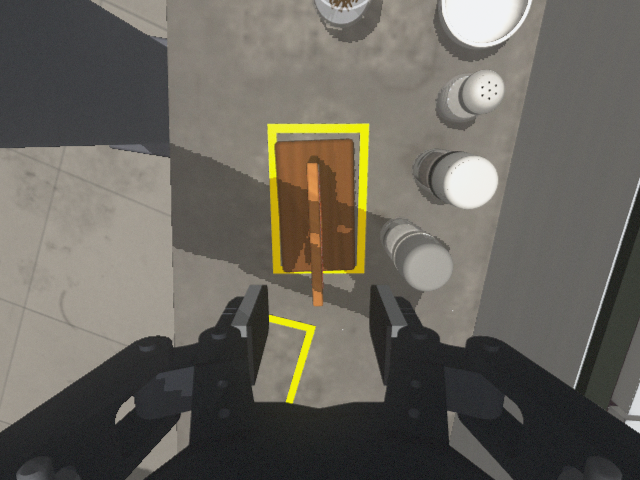

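The wrist view shows the tape box at (268–368, 124–273), the foot at (276–353, 139–271) and the panel's top edge from about (313,163) to (318,305). The fingers straddle it, with the grinder cap at (425,262).

```bash
python3 - <<'E'
from h import *
o,c=pickle.load(open("w1.pkl","rb"));T=wristT(o,c);H=hsv(c)
for s,ce,m in blobs(cv2.inRange(H,(25,120,100),(35,255,255)),200):
    R=rect(c,m,0,T);print("tape",s,np.round(R[0],1),np.round(R[1],1),round(R[2],1))
m=cv2.inRange(H,(5,100,50),(18,255,255));m[:, :265]=0
for s,ce,b in sorted(blobs(m,500),key=lambda x:-x[0][4])[:3]:
    R=rect(c,b,24,T);print("wood",s,np.round(R[0],1),np.round(R[1],1),round(R[2],1))
# top edge: bright orange; slopes per row
V=H[:,:,2];
for y in(165,170,185,200,215,230,245,260,275,285,295,302,306):
    x=np.nonzero((H[y,295:335,2]>130)&(H[y,295:335,1]>120))[0]
    print(y,x.min()+295 if len(x) else None,x.max()+295 if len(x) else None,V[y,300:332:2])
e=plane(c,[(313.5,163),(318.5,305)],140,T);print(e.round(1),e.mean(0).round(1),np.linalg.norm(e[0]-e[1]),np.degrees(np.arctan2(*(e[0]-e[1])[[0,1]])))
print("grinder",plane(c,[(425,262),(468,181),(483,92)],[124,][0],T).round(0))
E
```

```text
tape [ 267  123  102  151 3379] [ 526.4 -109.1] [106.9 166.9] 9.4
tape [269 314  47  90 920] [ 511.8 -313.7] [116.8  58.3] 83.8
wood [  275   139    80   167 10128] [ 528.7 -131.9] [ 78.5 179.4] 10.9
165 295 334 [151 146 140 120 217 217 216 216 190 110  90  93  99 103 103 136]
170 295 334 [153 146 142 120 211 217 220 220 202 121  91  91  97  94  90  89]
185 295 318 [151 147 143 140 195 223 221 220 220 132 100  96  95  93  90  89]
200 309 318 [101  98  94  93 116 146 203 202 197 160 123  95  93  92  91  92]
215 312 320 [ 91  95  96  96  86 127 132 130 129 124 150  95  94  95  93  87]
230 321 321 [ 91  92  89  89  86 112 127 127 130 124 123 104  91  95  90  92]
245 303 321 [ 93  94 135  87  91  98 123 126 127 188 130 110  94  93  91  89]
260 297 304 [140 139 139  91  90  78 122 126 127 128 122 117  93  91  91  88]
275 322 322 [ 93 106 136 133 135 134 110 124 126 125 119 139 132 131 131 130]
285 315 319 [ 89  87  89  88  87  86 110 128 130 130 127 120  93  90  89  91]
295 313 321 [131 131 127 124 126  87 107 203 204 204 200 127  90  92  89  91]
302 313 322 [132 131 127 133 134 135 119 203 203 205 202 159 126 127  94  92]
306 None None [136 132 132 132 131 132 132 146 146 146 143 134 133 133 136 133]
[[ 515.1  -58.6  140. ]
 [ 535.6 -165.   140. ]] [ 525.4 -111.8  140. ] 108.29183530691787 -10.90473726265667
grinder [[ 615. -122.  124.]
 [ 632.  -54.  124.]
 [ 626.    8.  124.]]
```

>>> move_arm(commands=[[[-0.017,-0.016,0,0,0,-0.021],[0,0,0.165,0,0,0],[0,0,0.165,0,0,0],[0,0,0.165,0,0,0],[0,0,0.165,0,0,0],[0,0,0.165,0,0,0],[0,0,0.165,0,0,0],[0,0,0.02,0,0,0],[0,0,0,0,0,0],[0,0,0,0,0,0]]])

```text
clock: 3.6
eef_pos: [525.3, -112.0, 279.7]
ee_rot: [[-0.191, 0.982, 0.002], [0.982, 0.191, -0.001], [-0.001, 0.002, -1.0]]
ft_force: [0.9, -0.6, 0.4]
opening: 42.7
grasp_force: 0.0
```

>>> move_arm(commands=[[[0,0,0,0,0,0],[0,0,0,0,0,0],[0,0,0,0,0,0],[0,0,0,0,0,0],[0,0,0,0,0,0],[0,0,0,0,0,0],[0,0,0,0,0,0],[0,0,0,0,0,0],[0,0,0,0,0,0],[0,0,0,0,0,0]]], fingers=0, squeeze=25)

```text
clock: 4.6
eef_pos: [524.7, -111.9, 279.2]
ee_rot: [[-0.191, 0.982, 0.001], [0.982, 0.191, -0.0], [-0.001, 0.001, -1.0]]
ft_force: [-2.0, -0.7, 5.5]
opening: 7.5
grasp_force: 31.1
```

```bash
python3 - <<'E'
from station import r
import numpy as np
o=r.get_obs();print(o["eef_pos"],o["ee_rot"].round(4).tolist(),o["ft_force"].round(2),o["moment"].round(2),o["opening"],o["grasp_force"])
E
```

```text
[ 524.73415505 -111.88835921  279.20940879] [[-0.1911, 0.9816, 0.0009], [0.9816, 0.1911, -0.0004], [-0.0006, 0.0008, -1.0]] [-1.98 -0.71  5.52] [-0.01  0.22  0.  ] 7.502161518097781 31.060144901275635
```

>>> move_arm(commands=[[[-0.04,-0.015,0,0,0,0],[-0.07,-0.027,0,0,0,0],[-0.0735,-0.028,0,0,0,0],[-0.0735,-0.028,0,0,0,0],[-0.0735,-0.028,0,0,0,0],[-0.0735,-0.028,0,0,0,0],[-0.0735,-0.028,0,0,0,0],[-0.0735,-0.028,0,0,0,0],[-0.0735,-0.028,0,0,0,0],[-0.0735,-0.028,0,0,0,0],[-0.0735,-0.028,0,0,0,0],[-0.0735,-0.028,0,0,0,0],[-0.0735,-0.028,0,0,0,0],[-0.0735,-0.028,0,0,0,0],[-0.0735,-0.028,0,0,0,0],[-0.0735,-0.028,0,0,0,0],[-0.0735,-0.028,0,0,0,0],[-0.0735,-0.028,0,0,0,0],[-0.0735,-0.028,0,0,0,0],[-0.0575,-0.025,0,0,0,0]]])

```text
clock: 6.6
eef_pos: [485.6, -336.4, 279.2]
ee_rot: [[-0.19, 0.982, 0.002], [0.982, 0.19, 0.001], [0.0, 0.002, -1.0]]
ft_force: [1.1, 4.4, 6.2]
opening: 7.6
grasp_force: 31.2
```

>>> move_arm(commands=[[[0,0,0,0,0,0.012],[0,0,0,0,0,0.024],[0,0,0,0,0,0.024],[0,0,0,0,0,0.024],[0,0,0,0,0,0.024],[0,0,0,0,0,0.024],[0,0,0,0,0,0.024],[0,0,0,0,0,0.024],[0,0,0,0,0,0.012],[0,0,0,0,0,0],[0,0,0,0,0,0],[0,0,0,0,0,0],[0,0,0,0,0,0]]])

```text
clock: 7.9
eef_pos: [485.5, -336.7, 279.2]
ee_rot: [[0.109, 0.994, 0.002], [0.994, -0.109, -0.002], [-0.002, 0.002, -1.0]]
ft_force: [0.5, 0.7, 5.6]
opening: 7.6
grasp_force: 31.0
```

```bash
python3 - <<'E'
from station import r
from h import *
o=r.get_obs();print(o["eef_pos"],o["ee_rot"].round(4).tolist(),o["ft_force"].round(2),o["moment"].round(2),o["opening"],o["grasp_force"])
d={n:r.capture(n) for n in("top","scene","wrist")};pickle.dump((o,d),open("c2.pkl","wb"))
f=lambda x:cv2.resize(x,(400,300),interpolation=cv2.INTER_CUBIC)
im=np.vstack([np.hstack([f(d["top"]["image"][210:310,370:500]),f(d["scene"]["image"][150:260,350:490])]),np.hstack([f(d["wrist"]["image"]),f(d["scene"]["image"])])])
cv2.imwrite("pics/c2.png",im[:,:,::-1])
for n in("top","scene","wrist"):
    c=d[n];T=wristT(o,c) if n=="wrist" else None
    for s,ce,m in blobs(cv2.inRange(hsv(c),(25,120,100),(35,255,255)),100):
        R=rect(c,m,0,T);print(n,s,np.round(R[0],1),np.round(R[1],1),round(R[2],1))
E
```

```text
[ 485.53407042 -336.6906311   279.1952864 ] [[0.1086, 0.9941, 0.0016], [0.9941, -0.1086, -0.0018], [-0.0017, 0.0018, -1.0]] [0.49 0.73 5.63] [0.07 0.01 0.17] 7.5770732612019644 31.024596691131592
top [ 38   4  16  15 135] [1273.4  881.1] [29.1 51.7] 34.5
top [329 227  60  42 561] [ 525.1 -108.9] [107.8 167.7] 9.0
top [404 241  40  38 318] [ 487.1 -307.5] [110.1 107.4] 83.5
scene [380 211  20  21 100] [ 507.2 -259.1] [27.4 91.3] 71.1
scene [314 218  66  49 536] [ 528.3 -109.3] [109.2 168.9] 9.1
wrist [290   0  69  20 719] [ 504.7 -195.6] [10.1 40.7] 83.9
wrist [ 234  112  165  230 7727] [ 484.6 -335.7] [166.6 106.9] 83.6
```

View pics/c2.png

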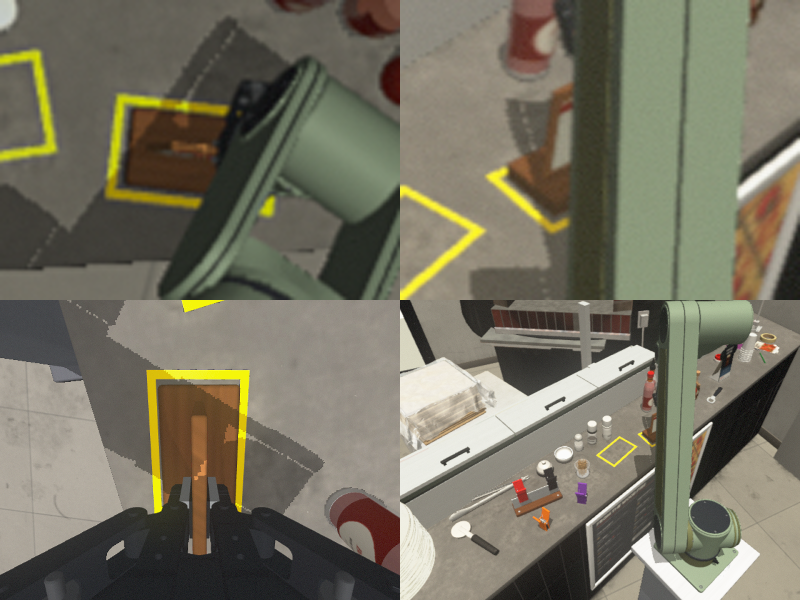

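The board sits inside the goal tape, with even gaps in the wrist view. I'll let go and rise.

>>> move_arm(commands=[[[0,0,0,0,0,0],[0,0,0,0,0,0],[0,0,0,0,0,0],[0,0,0,0,0,0],[0,0,0,0,0,0],[0,0,0,0,0,0]]], fingers=0.5)

```text
clock: 8.65
eef_pos: [485.4, -336.0, 278.3]
ee_rot: [[0.109, 0.994, -0.0], [0.994, -0.109, 0.0], [-0.0, -0.0, -1.0]]
ft_force: [-0.5, -0.5, -0.1]
opening: 42.6
grasp_force: 0.0
```

>>> move_arm(commands=[[[0,0,-0.08,0,0,0],[0,0,-0.13,0,0,0],[0,0,-0.2,0,0,0],[0,0,-0.2,0,0,0],[0,0,-0.2,0,0,0],[0,0,-0.19,0,0,0],[0,0,0,0,0,0],[0,0,0,0,0,0]]])

```text
clock: 9.45
eef_pos: [485.2, -335.8, 429.5]
ee_rot: [[0.109, 0.994, 0.002], [0.994, -0.109, -0.001], [-0.001, 0.002, -1.0]]
ft_force: [-1.0, -0.3, -0.2]
opening: 42.7
grasp_force: 0.0
```

```bash
python3 - <<'E'
from station import r
from h import *
o=r.get_obs();c=r.capture("wrist");cv2.imwrite("pics/w3.png",c["image"][:,:,::-1]);pickle.dump((o,c),open("w3.pkl","wb"));T=wristT(o,c);H=hsv(c)
print(o["clock"],o["eef_pos"],o["ee_rot"].round(4).tolist())
for s,ce,m in blobs(cv2.inRange(H,(25,120,100),(35,255,255)),200):
    R=rect(c,m,0,T);print(s,np.round(R[0],1),np.round(R[1],1),round(R[2],1))
E
```

```text
9.45 [ 485.20561869 -335.83825862  429.5262231 ] [[0.1089, 0.9941, 0.0016], [0.9941, -0.1089, -0.0012], [-0.001, 0.0017, -1.0]]
[ 287    0  122   68 2010] [ 534.3 -160.3] [106.8  62. ] 9.1
[ 267  123  102  150 3541] [ 484.6 -335.3] [165.7 106.8] 83.7
```

View pics/w3.png

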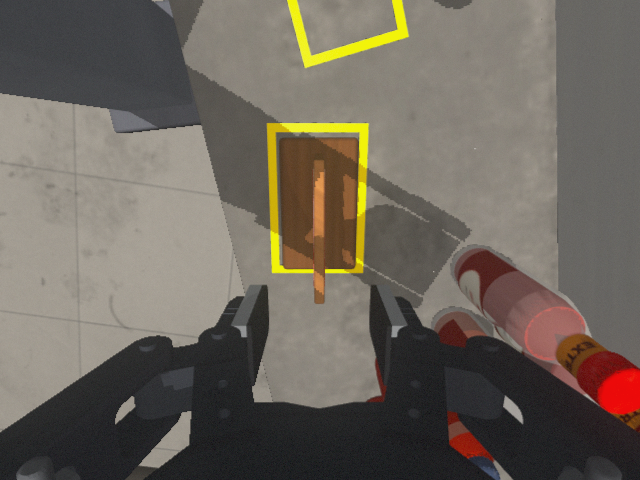

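The board stands in the goal tape (267–369, 123–273), untouched by the fingers. The panel's top edge runs from (319,161) to (320,303).

```bash
python3 - <<'E'
from h import *
o,c=pickle.load(open("w3.pkl","rb"));T=wristT(o,c);H=hsv(c)
for y in(163,168,285,295,300,303):
    x=np.nonzero((H[y,305:335,1]>110)&(H[y,305:335,2]>95))[0]+305;print(y,x.min() if len(x) else 0,x.max() if len(x) else 0,H[y,308:332:2,2])
e=plane(c,[(319,161),(319.5,303)],140,T);print(e.round(1),e.mean(0).round(1),np.linalg.norm(e[0]-e[1]),np.degrees(np.arctan2(*(e[0]-e[1])[[0,1]])))
# target: hover near clip
p=o["eef_pos"];R=o["ee_rot"];print((R.T@(np.array([524,361,450])-p)/150).round(3))
E
```

```text
163 305 329 [ 92  90  92 128 137 141 141 140  99  96 100  93]
168 306 330 [ 95  92  91 120 137 140 140 141 102  93  95  97]
285 314 324 [143 143 143 162 199 203 206 202 140 137 134 135]
295 315 323 [141 138 150 122 131 133 132 137 117 141 142 141]
300 315 323 [139 138 140 120 133 131 131 131 114 139 138 138]
303 316 321 [140 141 140 138 123 122 126 126 134 140 141 144]
[[ 491.7 -283.7  140. ]
 [ 480.5 -390.9  140. ]] [ 486.1 -337.3  140. ] 107.81202783424403 5.986075242916605
[ 4.646 -0.248 -0.142]
```

>>> move_arm(commands=[[[0.12,-0.0124,-0.007,0,0,0],[0.237,-0.0124,-0.007,0,0,0],[0.238,-0.0124,-0.007,0,0,0],[0.238,-0.0124,-0.007,0,0,0],[0.238,-0.0124,-0.007,0,0,0],[0.238,-0.0124,-0.007,0,0,0],[0.238,-0.0124,-0.007,0,0,0],[0.238,-0.0124,-0.007,0,0,0],[0.238,-0.0124,-0.007,0,0,0],[0.238,-0.0124,-0.007,0,0,0],[0.238,-0.0124,-0.007,0,0,0],[0.238,-0.0124,-0.007,0,0,0],[0.238,-0.0124,-0.007,0,0,0],[0.238,-0.0124,-0.007,0,0,0],[0.238,-0.0124,-0.007,0,0,0],[0.238,-0.0124,-0.007,0,0,0],[0.238,-0.0124,-0.007,0,0,0],[0.238,-0.0124,-0.007,0,0,0],[0.238,-0.0124,-0.007,0,0,0],[0.238,-0.0124,-0.007,0,0,0.055]]], fingers=1)

```text
clock: 11.5
eef_pos: [523.2, 362.0, 448.0]
ee_rot: [[0.196, 0.981, -0.003], [0.981, -0.196, -0.002], [-0.002, -0.002, -1.0]]
ft_force: [0.9, 0.2, 0.0]
opening: 85.1
grasp_force: 0.0
```

>>> move_arm(commands=[[[0,0,0,0,0,0],[0,0,0,0,0,0],[0,0,0,0,0,0]]])

```text
clock: 11.8
eef_pos: [523.8, 359.5, 448.7]
ee_rot: [[0.194, 0.981, -0.002], [0.981, -0.194, -0.001], [-0.002, -0.001, -1.0]]
ft_force: [1.1, -0.4, 0.0]
opening: 85.4
grasp_force: 0.0
```

```bash
python3 - <<'E'
from station import r
from h import *
o=r.get_obs();c=r.capture("wrist");cv2.imwrite("pics/w4.png",c["image"][:,:,::-1]);pickle.dump((o,c),open("w4.pkl","wb"))
print(o["clock"],o["eef_pos"],o["ee_rot"].round(4).tolist())
E
```

```text
11.8 [523.79638472 359.49868739 448.70497762] [[0.1941, 0.981, -0.0015], [0.981, -0.1941, -0.0015], [-0.0018, -0.0012, -1.0]]
```

View pics/w4.png

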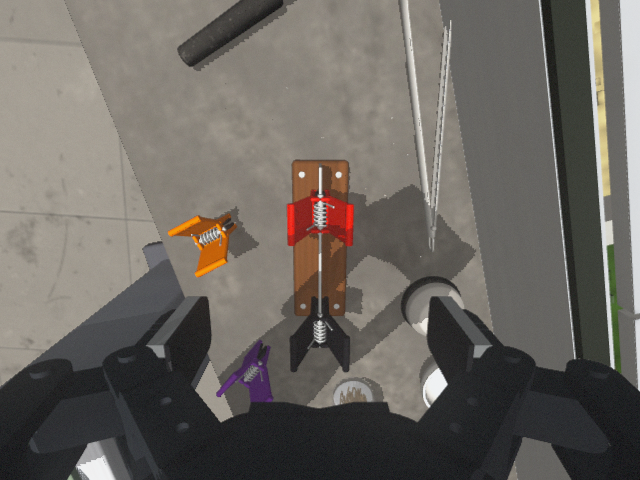

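The red clip's handle tips are at columns 288 and 354, rows about 204–245. The strip runs straight down column 320, and the orange and purple look-alikes lie off to the side.

```bash
python3 - <<'E'
from h import *
o,c=pickle.load(open("w4.pkl","rb"));T=wristT(o,c);H=hsv(c)
m=cv2.inRange(H,(0,180,60),(5,255,255))|cv2.inRange(H,(174,180,60),(180,255,255))
for s,ce,b in blobs(m,300):
    print(s,ce.round(1))
    v,u=np.nonzero(b)
    for k in(u.min(),u.min()+3,u.max()-3,u.max()): print(k,v[u==k].min(),v[u==k].max())
    l=(u.min()+.5,v[u<=u.min()+4].mean());r_=(u.max()+.5,v[u>=u.max()-4].mean())
    for z in(130,135):
        P=plane(c,[l,r_],z,T);print(z,P.round(1),P.mean(0).round(1),np.linalg.norm(P[0]-P[1]).round(1),np.degrees(np.arctan2(*(P[1]-P[0])[[1,0]])).round(1))
P=plane(c,[(320.5,167),(320.5,296)],75,T);print("strip",P.round(1),np.degrees(np.arctan2(*(P[0]-P[1])[[0,1]])))
P=plane(c,[(292,160),(349,160),(346,316),(293.5,316)],18,T);print("foot",P.round(1),P.mean(0).round(1))
E
```

```text
[ 287  190   67   56 2102] [320.2 218.8]
287 205 216
290 204 245
350 204 245
353 205 213
130 [[499.  365.5 130. ]
 [551.5 355.3 130. ]] [525.2 360.4 130. ] 53.5 -11.0
135 [[499.6 366.5 135. ]
 [551.2 356.5 135. ]] [525.4 361.5 135. ] 52.6 -11.0
strip [[533.3 400.4  75. ]
 [508.4 273.1  75. ]] 11.069260694615974
foot [[504.1 409.3  18. ]
 [564.2 397.4  18. ]
 [529.  216.   18. ]
 [466.6 228.3  18. ]] [516.  312.7  18. ]
```

>>> move_arm(commands=[[[0.012,0.008,0,0,0,0],[0,0,0.19,0,0,0],[0,0,0.19,0,0,0],[0,0,0.19,0,0,0],[0,0,0.19,0,0,0],[0,0,0.15,0,0,0],[0,0,0.12,0,0,0],[0,0,0.088,0,0,0],[0,0,0,0,0,0],[0,0,0,0,0,0],[0,0,0,0,0,0]]])

```text
clock: 12.95
eef_pos: [526.2, 361.7, 283.0]
ee_rot: [[0.195, 0.981, 0.002], [0.981, -0.195, 0.001], [0.002, 0.002, -1.0]]
ft_force: [-0.2, -0.5, 0.3]
opening: 85.1
grasp_force: 0.0
```

>>> move_arm(commands=[[[0,0,0,0,0,0],[0,0,0,0,0,0],[0,0,0,0,0,0],[0,0,0,0,0,0],[0,0,0,0,0,0],[0,0,0,0,0,0],[0,0,0,0,0,0],[0,0,0,0,0,0],[0,0,0,0,0,0],[0,0,0,0,0,0]]], fingers=0, squeeze=30)

```text
clock: 13.95
eef_pos: [525.8, 361.5, 281.7]
ee_rot: [[0.194, 0.981, 0.0], [0.981, -0.194, -0.0], [-0.0, 0.0, -1.0]]
ft_force: [0.2, 0.7, -0.9]
opening: 22.3
grasp_force: 31.0
```

```bash
python3 - <<'E'
from station import r
from h import *
o=r.get_obs();c=r.capture("wrist");s=r.capture("scene");t=r.capture("top");pickle.dump((o,c,s,t),open("w5.pkl","wb"))
f=lambda x:cv2.resize(x,(400,300),interpolation=cv2.INTER_CUBIC)
cv2.imwrite("pics/w5.png",np.hstack([f(c["image"]),f(s["image"][240:360,130:290])])[:,:,::-1])
print(o["clock"],o["eef_pos"],o["ee_rot"].round(4).tolist(),o["ft_force"],o["opening"],o["grasp_force"])
E
```

```text
13.95 [525.83878026 361.54985468 281.6742779 ] [[0.1943, 0.9809, 0.0001], [0.9809, -0.1943, -0.0001], [-0.0001, 0.0001, -1.0]] [ 0.18933651  0.67153818 -0.90910353] 22.300691273586125 31.040579974651337
```

View pics/w5.png

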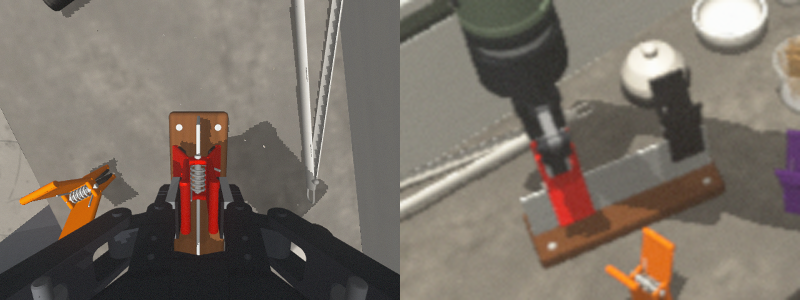

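The clip is squeezed to its stop, with 22 mm opening and 31 N. In the wrist crop the handles are upright between the pads and the jaws straddle the strip. Now I'll lift it.

>>> move_arm(commands=[[[0,0,-0.05,0,0,0],[0,0,-0.06,0,0,0],[0,0,-0.06,0,0,0],[0,0,-0.08,0,0,0],[0,0,-0.1,0,0,0],[0,0,-0.1,0,0,0],[0,0,-0.15,0,0,0],[0,0,-0.15,0,0,0],[0,0,-0.15,0,0,0],[0,0,-0.1,0,0,0],[0,0,0,0,0,0],[0,0,0,0,0,0],[0,0,0,0,0,0],[0,0,0,0,0,0]]])

```text
clock: 15.5
eef_pos: [525.7, 361.5, 430.5]
ee_rot: [[0.194, 0.981, -0.002], [0.981, -0.194, -0.001], [-0.002, -0.002, -1.0]]
ft_force: [0.1, -0.7, -0.4]
opening: 22.1
grasp_force: 31.0
```

```bash
python3 - <<'E'
from station import r
from h import *
o=r.get_obs();c=r.capture("wrist");s=r.capture("scene");t=r.capture("top");pickle.dump((o,c,s,t),open("w6.pkl","wb"))
f=lambda x:cv2.resize(x,(400,300),interpolation=cv2.INTER_CUBIC)
pr=proj(s,o["eef_pos"]-[0,0,195])[0];x,y=pr.astype(int);print(pr)
x0,y0=x-60,y-45
cv2.imwrite("pics/w6.png",np.hstack([f(c["image"]),f(s["image"][y0:y0+90,x0:x0+120])])[:,:,::-1]);print(x0,y0)
p=o["eef_pos"];print(o["clock"],p,o["ee_rot"].round(4).tolist(),o["opening"],o["grasp_force"])
m=cv2.inRange(hsv(s),(0,180,60),(6,255,255))|cv2.inRange(hsv(s),(174,180,60),(180,255,255))
for st,ce,b in blobs(m,30):
    if abs(ce[0]-x)<80 and abs(ce[1]-y)<80: print(st,ce)
print("to goal",(o["ee_rot"].T@(np.array([486.1,-337.3,p[2]])-p)/150).round(4))
E
```

```text
[179.99518364 266.98652652]
119 221
15.5 [525.72715998 361.50470044 430.47921202] [[0.1943, 0.9809, -0.0018], [0.9809, -0.1943, -0.0013], [-0.0017, -0.0015, -1.0]] 22.10994652520007 31.014974266290665
[174 268  21  21 223] [184.14798206 278.72197309]
to goal [-4.6212  0.6462  0.0067]
```

View pics/w6.png

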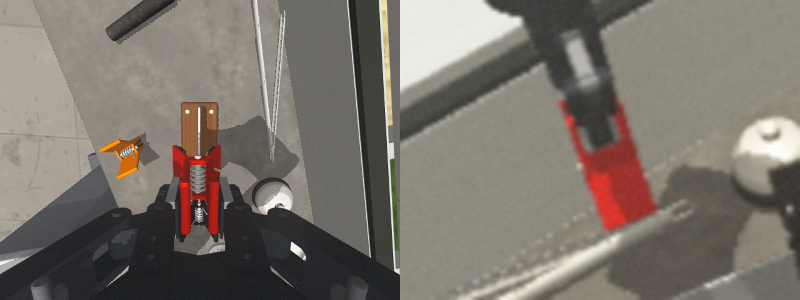

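The clip hangs open in the fingers, clear of the strip. In the scene crop the lower jaw edge of the near arm runs from pixel (180,289) to (195.5,285).

```bash
python3 - <<'E'
from h import *
o,c,s,t=pickle.load(open("w6.pkl","rb"));R=o["ee_rot"];p=o["eef_pos"]
oo,d=ray(s,[(180.2,289.4),(195.5,284.9),(187.9,287.2)])
for off in(-16,-19):
    n=R[:,1];k=(off-(oo-p)@n)/(d@n);P=oo+d*k[:,None]
    print(off,P.round(1),((P-p)@R).round(1))
# wrist: red extents at pin depth
T=wristT(o,c);H=hsv(c)
m=cv2.inRange(H,(0,180,60),(5,255,255))|cv2.inRange(H,(174,180,60),(180,255,255))
for st,ce,b in blobs(m,300): print(st,ce.round(1))
E
```

```text
-16 [[512.5 379.1 188.6]
 [506.2 347.2 184.3]
 [509.4 363.2 186.3]] [[ 15.1 -16.  241.9]
 [-17.4 -16.  246.2]
 [ -1.1 -16.  244.2]]
-19 [[509.6 379.8 192. ]
 [503.3 348.1 187.7]
 [506.5 364.  189.7]] [[ 15.2 -19.  238.5]
 [-17.1 -19.  242.8]
 [ -0.9 -19.  240.8]]
[ 276  232   77  144 5442] [316.9 298.9]
```

>>> move_arm(commands=[[[-0.12,0.0168,0,0,0,0],[-0.2395,0.0335,0,0,0,0],[-0.2395,0.0335,0,0,0,0],[-0.2395,0.0335,0,0,0,0],[-0.2395,0.0335,0,0,0,0],[-0.2395,0.0335,0,0,0,0],[-0.2395,0.0335,0,0,0,0],[-0.2395,0.0335,0,0,0,0],[-0.2395,0.0335,0,0,0,0],[-0.2395,0.0335,0,0,0,0],[-0.2395,0.0335,0,0,0,0],[-0.2395,0.0335,0,0,0,0],[-0.2395,0.0335,0,0,0,0],[-0.2395,0.0335,0,0,0,0],[-0.2395,0.0335,0,0,0,0],[-0.2395,0.0335,0,0,0,0],[-0.2395,0.0335,0,0,0,0],[-0.2395,0.0335,0,0,0,0],[-0.2395,0.0335,0,0,0,0],[-0.19,0.0265,0,0,0,0]]])

```text
clock: 17.65
eef_pos: [484.8, -339.5, 431.7]
ee_rot: [[0.196, 0.981, -0.001], [0.981, -0.196, -0.001], [-0.001, -0.0, -1.0]]
ft_force: [0.6, -0.4, -0.5]
opening: 22.4
grasp_force: 31.0
```

>>> move_arm(commands=[[[0,0,0,0,0,-0.019],[0,0,0,0,0,-0.019],[0,0,0,0,0,-0.019],[0,0,0,0,0,0],[0,0,0,0,0,0],[0,0,0,0,0,0],[0,0,0,0,0,0]]])

```text
clock: 18.35
eef_pos: [486.3, -336.8, 431.8]
ee_rot: [[0.105, 0.994, 0.0], [0.994, -0.105, -0.0], [-0.0, 0.0, -1.0]]
ft_force: [-0.2, 0.8, 0.2]
opening: 22.4
grasp_force: 31.0
```

```bash
python3 - <<'E'
from station import r
from h import *
o=r.get_obs();c=r.capture("wrist");s=r.capture("scene");t=r.capture("top");pickle.dump((o,c,s,t),open("w7.pkl","wb"))
p=o["eef_pos"];print(o["clock"],p,o["ee_rot"].round(4).tolist(),o["opening"],o["grasp_force"])
x,y=proj(s,p-[0,0,240])[0].astype(int);x0,y0=x-60,y-45;print(x0,y0)
f=lambda x:cv2.resize(x,(400,300),interpolation=cv2.INTER_CUBIC)
cv2.imwrite("pics/w7.png",np.hstack([f(c["image"][120:480,80:560]),f(s["image"][y0:y0+90,x0:x0+120])])[:,:,::-1])
T=wristT(o,c)
for st,ce,m in blobs(cv2.inRange(hsv(c),(25,120,100),(35,255,255)),200):
    R=rect(c,m,0,T);print(st,np.round(R[0],1),np.round(R[1],1),round(R[2],1))
print("to board top",(o["ee_rot"].T@(np.array([486.1,-337.3,p[2]])-p)).round(2), proj(c,[[486.1,-337.3,140],[491.7,-283.7,140]],T))
E
```

```text
18.35 [ 486.31041889 -336.81018749  431.84353113] [[0.1053, 0.9944, 0.0001], [0.9944, -0.1053, -0.0002], [-0.0002, 0.0002, -1.0]] 22.376420362700753 30.974222347140312
361 116
[ 287    0  121   68 1996] [ 534.4 -160.2] [106.9  62.4] 9.0
[ 267  122  102  150 3116] [ 484.9 -335.4] [166.3 107.2] 83.6
to board top [-0.51 -0.16  0.  ] [[318.2054005  234.29706788]
 [318.13259008 160.00548049]]
```

View pics/w7.png

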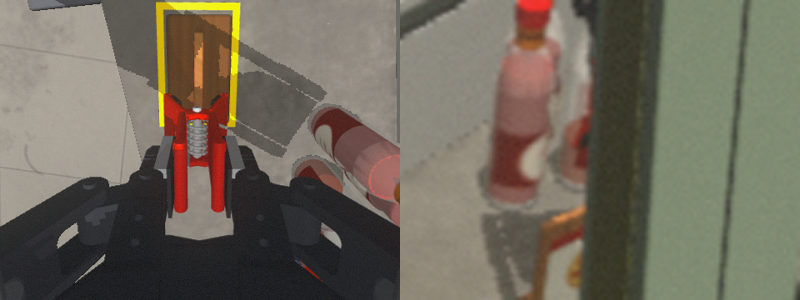

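The wrist crop shows the panel's top edge at column 198 and the clip's outer red edges at 165 and 233, so it is centred over the panel. The scene camera's view of the clip is blocked by the arm. I'll check jaw depth from the wrist corners before lowering.

```bash
python3 - <<'E'
from h import *
o,c,s,t=pickle.load(open("w7.pkl","rb"));H=hsv(c)
m=cv2.inRange(H,(0,180,40),(5,255,255))|cv2.inRange(H,(174,180,40),(180,255,255))
m[:, :250]=0;m[:,390:]=0
for lo,hi in((260,318),(318,380)):
    v,u=np.nonzero(m[:,lo:hi]);u=u+lo
    k=v.min();print("top",k,u[v<=k+1].min(),u[v<=k+1].max(),"rows:",[(y,u[v==y].min(),u[v==y].max()) for y in range(k,k+40,5)])
M=c["mount"]
for z in(225,232,236,240,244):
    print(z,proj(c,[[17,-15,z],[17,-18,z],[17,15,z],[17,18,z],[-17,-18,z]],M).round(1).tolist())
E
```

```text
Traceback (most recent call last):
ValueError: zero-size array to reduction operation minimum which has no identity
```

```bash
python3 - <<'E'
from h import *
o,c,s,t=pickle.load(open("w7.pkl","rb"));H=hsv(c)
m=cv2.inRange(H,(0,170,40),(5,255,255))|cv2.inRange(H,(174,170,40),(180,255,255))
m[:, :250]=0;m[:,390:]=0
for st,ce,b in blobs(m,40):
    v,u=np.nonzero(b);print(st,[(int(y),int(u[v==y].min()),int(u[v==y].max())) for y in np.unique(v)[:60:5]])
M=c["mount"]
for z in(225,232,240,244): print(z,proj(c,[[17,-15,z],[17,-18,z],[17,15,z],[17,18,z]],M).round(1).tolist())
E
```

```text
[ 277  232   77  143 5571] [(232, 281, 351), (237, 277, 352), (242, 277, 352), (247, 277, 352), (252, 278, 352), (257, 277, 352), (262, 278, 352), (267, 278, 352), (272, 278, 342), (277, 278, 351), (282, 278, 350), (287, 289, 347)]
225 [[291.4, 234.3], [285.9, 234.3], [345.7, 234.3], [351.2, 234.3]]
232 [[292.2, 231.2], [287.0, 231.2], [344.9, 231.2], [350.1, 231.2]]
240 [[293.2, 227.9], [288.1, 227.9], [343.9, 227.9], [349.0, 227.9]]
244 [[293.6, 226.3], [288.6, 226.3], [343.5, 226.3], [348.4, 226.3]]
```

>>> move_arm(commands=[[[0,0,0.05,0,0,0],[0,0,0.07,0,0,0],[0,0,0.07,0,0,0],[0,0,0.06,0,0,0],[0,0,0.05,0,0,0],[0,0,0.05,0,0,0],[0,0,0.04,0,0,0],[0,0,0.04,0,0,0],[0,0,0.03,0,0,0],[0,0,0.012,0,0,0],[0,0,0,0,0,0],[0,0,0,0,0,0],[0,0,0,0,0,0],[0,0,0,0,0,0],[0,0,0,0,0,0]]])

```text
clock: 20.0
eef_pos: [486.2, -337.2, 361.1]
ee_rot: [[0.106, 0.994, 0.0], [0.994, -0.106, -0.0], [-0.0, 0.0, -1.0]]
ft_force: [-1.1, -0.1, -0.4]
opening: 22.1
grasp_force: 31.0
```

```bash
python3 - <<'E'
from station import r
from h import *
o=r.get_obs();c=r.capture("wrist");pickle.dump((o,c),open("w8.pkl","wb"))
p=o["eef_pos"];print(o["clock"],p,o["ee_rot"].round(4).tolist(),o["opening"],o["grasp_force"],o["ft_force"].round(2),o["moment"].round(3))
cv2.imwrite("pics/w8.png",cv2.resize(c["image"][120:360,160:480],(800,600),interpolation=cv2.INTER_CUBIC)[:,:,::-1])
T=wristT(o,c)
for st,ce,m in blobs(cv2.inRange(hsv(c),(25,120,100),(35,255,255)),200):
    R=rect(c,m,0,T);print(st,np.round(R[0],1),np.round(R[1],1),round(R[2],1))
M=c["mount"]
q=proj(c,[[486.1,-337.3,140],[491.7,-283.7,140],[489.7,-283.7,140]],T);print(((q-[160,120])*2.5).round(0).tolist())
E
```

```text
20.0 [ 486.20957987 -337.21853459  361.12123115] [[0.1059, 0.9944, 0.0003], [0.9944, -0.1059, -0.0003], [-0.0003, 0.0004, -1.0]] 22.080088972630165 30.973695069551468 [-1.1  -0.1  -0.37] [-0.047 -0.018  0.049]
[ 288    0  141   51 2221] [ 534.5 -185.3] [ 36.1 112.2] 84.0
[ 256  118  123  177 4637] [ 484.8 -334.4] [164.4 106.8] 83.6
[[396.0, 365.0], [395.0, 117.0], [385.0, 118.0]]
```

View pics/w8.png

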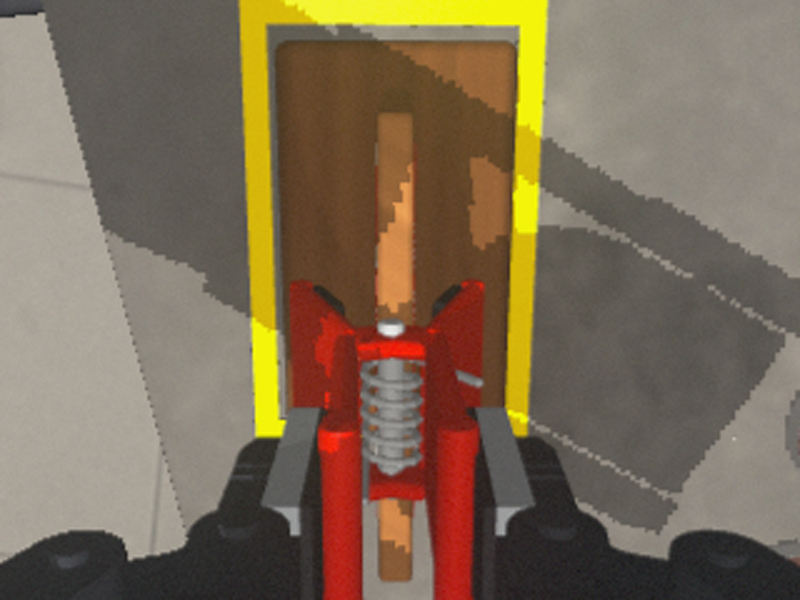

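The jaws straddle the panel: its top edge spans columns 378–412, and the jaws' outer edges are at 290 and 484. They reach about 10–17 mm below the edge, but the clip sits about 1.5 mm to the left, so I'll nudge it right.

>>> move_arm(commands=[[[0,0.004,0,0,0,0],[0,0.005,0,0,0,0],[0,0,0,0,0,0],[0,0,0,0,0,0],[0,0,0,0,0,0],[0,0,0,0,0,0],[0,0,0,0,0,0],[0,0,0,0,0,0],[0,0,0,0,0,0],[0,0,0,0,0,0],[0,0,0,0,0,0],[0,0,0,0,0,0]]])

```text
clock: 21.25
eef_pos: [487.5, -337.4, 360.9]
ee_rot: [[0.106, 0.994, 0.0], [0.994, -0.106, -0.0], [-0.0, 0.0, -1.0]]
ft_force: [-1.0, -0.8, -1.1]
opening: 21.8
grasp_force: 31.0
```

```bash
python3 - <<'E'
from station import r
from h import *
o=r.get_obs();c=r.capture("wrist");T=wristT(o,c);H=hsv(c)
print(o["clock"],o["eef_pos"].round(1),o["opening"],o["grasp_force"],o["ft_force"].round(2),o["qd"].round(4))
m=cv2.inRange(H,(0,170,40),(5,255,255))|cv2.inRange(H,(174,170,40),(180,255,255))
for y in(236,240,244): 
    u=np.nonzero(m[y,260:380])[0]+260;w=np.nonzero(cv2.inRange(H[y:y+1],(8,80,90),(20,255,255))[0,300:340])[0]+300
    print(y,u.min(),u.max(),(u.min()+u.max())/2,w.min() if len(w) else 0,w.max() if len(w) else 0)
for s,ce,b in blobs(cv2.inRange(H,(25,120,100),(35,255,255)),2500):
    R=rect(c,b,0,T);print(np.round(R[0],1),round(R[2],1))
print(r.close_job())
E
```

```text
21.25 [ 487.5 -337.4  360.9] 21.83394383941387 30.973927974700928 [-1.02 -0.84 -1.14] [ 0.0002 -0.0002  0.0005  0.0033 -0.0005 -0.    ]
236 276 352 314.0 300 336
240 276 352 314.0 300 332
244 276 351 313.5 300 331
[ 484.8 -334.9] 83.6
the job is handed in; nothing more can be done
None
```

I handed the job in at about 21 s. The board measures about 2 mm off the centre of the empty mark, square and let go. The red clip is held at its stop over the middle of the board's top edge, with its jaws about 10–17 mm down either side and no sign of touching. I have not seen the verdict.

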